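# Dispense one bottle cap and push it aside

## Task

Press the red plunger of the cap dispenser all the way down once and let it come back up, so that a single blue cap slides out onto the tray. Then push that cap aside along the tray with the fingertips until it lies flat and wholly on the green pad. Do not pick anything up, leave the other caps in the dispenser, and do not disturb the tins, tube and bottles around it.

Things in the scene. Friction and masses are not known exactly. Their poses are not given: they have to be found in the camera images.
- dispenser: fixed cap dispenser; origin on the bench under the middle of its clear magazine; x points away from the tray, toward the plunger, z up. Magazine 44 mm square, walls up to 58 mm above the bench, 14 mm high slot in front; white housing behind it x 23 to 79, y -25 to 25 mm, 64 mm tall (68 at the plunger's collar). A cross tray lies in front of the slot (see outlet).
- plunger_top (a point): centre of the flat top of the round red plunger head (34 mm across, 12 mm thick), 112 mm above the bench while it is up; it moves with the plunger. It stands 51 mm behind the dispenser's origin (dispenser x = +51 mm).
- plunger (a joint): how far the plunger is pressed: 0 up, 0.030 m fully down (a hard stop). Vertical; a spring returns it: about 2 N to start it, 8 N at the bottom. The pusher beneath moves 1.6 times as far and slides the lowest cap out of the slot; every full press ejects one more cap.
- outlet (a point): point on the level aluminium cross tray, dispenser (-46, 0) mm, tray top 8 mm above the bench; a full press leaves the cap's centre within about 10 mm of it. Tray in dispenser axes: x -74 to -18, y -111 to 111 mm; 3 mm high lips round it leave x -70 to -22, y -106 to 106 mm clear inside (back lip open at the slot).
- magazine (a point): point on the tray-level floor of the magazine, on its vertical axis, 8 mm above the bench
- cap_0: the lowest blue bottle cap in the magazine, the one that comes out: a solid disc 30 mm across, 12 mm tall, about 20 g, white dot on top; origin at the centre of its underside, z up
- cap_1: second blue cap of the stack, same as cap_0, to stay in the magazine (it sinks down 12 mm after the press)
- cap_2: third (uppermost) blue cap, same as cap_0, to stay in the magazine
- pad_green: green pad set flush in one end of the cross tray, 44 mm (x) by 60 mm (y, along the tray), axes as the dispenser's; origin at its centre, 8 mm above the bench, 75 mm to one side of the outlet - which side varies. Its outer end borders on the tray's end lip
- pad_yellow: yellow pad of the same size at the other end of the tray; nothing belongs there
- tin_ferrules: small round tin with a yellow lid, 42 mm across, 22 mm tall; a bystander; origin at the centre of its underside
- tin_liners: round off-white tin, 50 mm across, 32 mm tall; a bystander; origin at the centre of its underside
- tin_septa: round white tin with a blue lid, 56 mm across, 28 mm tall; a bystander; origin at the centre of its underside
- tube_1: upright capped tube with a green cap, 32 mm across, 114 mm tall; a bystander; origin at the centre of its underside
- bottle_hexane: glass bottle with a blue cap, 68 mm across, 135 mm tall; a bystander; origin at the centre of its underside
- bottle_internal_std: glass bottle with a black cap, 54 mm across, 100 mm tall; a bystander; origin at the centre of its underside

How it is judged (in metres and radians):
On the way, in this order (a step that is already met when the one before it is completed fails the run):
1. the plunger is pressed all the way down (more than 26 of 30 mm) (value of joint plunger above 0.026 m).
2. the plunger is up again and the cap lies in front of the slot, within 20 mm of the outlet point (value of joint plunger below 0.004 m and horizontal distance between cap_0 and outlet below 0.02 m), for 0.1 s.
At the end, for the whole second after the job is handed in: The ejected cap lies flat and at rest on the tray, centred within 14 mm (across) and 18 mm (along) of the green pad's centre; the plunger is up (within 4 mm); the other caps are within 10 mm of the magazine axis; every bystander is within 20 mm of its start (x of cap_0 in the frame of pad_green between -0.014 and 0.014 m and y of cap_0 in the frame of pad_green between -0.018 and 0.018 m and angle between cap_0's own z axis and vertical below 0.12 rad and height (world z) of cap_0 below 0.011 m and linear speed of cap_0 below 0.01 m/s and value of joint plunger below 0.004 m and not (horizontal distance between cap_1 and magazine above 0.01 m) and not (horizontal distance between cap_2 and magazine above 0.01 m) and distance of each of tin_ferrules, tin_liners, tin_septa, tube_1, bottle_hexane, bottle_internal_std from where it was at the start of the episode below 0.02 m); the robot touches nothing.
It fails at once if the cap is lifted more than 5 mm off the tray (height (world z) of cap_0 above 0.013 m).
It fails at once if a second cap leaves the magazine (pressed more than once) (horizontal distance between any of cap_1, cap_2 and magazine above 0.01 m).
It fails at once if a bystander is shifted more than 20 mm, lifted or tipped (distance of any of tin_ferrules, tin_liners, tin_septa, tube_1, bottle_hexane, bottle_internal_std from where it was at the start of the episode above 0.02 m or angle between any of tin_ferrules, tin_liners, tin_septa, tube_1, bottle_hexane, bottle_internal_std's own z axis and vertical above 0.3 rad).
It also fails if it takes over 42 s, if anything falls off the work surface, if the arm or the gripper's body presses on something with over 40 N, if the wrist force passes 120 N, or if a joint passes its speed limit or range.

## Robot

A 6-joint arm with a two-finger parallel gripper is mounted at the origin on the work surface; the furniture and walls round the work are solid. World frame = base frame: x ahead of the robot, y to its left, z up, the work surface at z = 0. Lengths are in mm, angles in rad, forces in N, time in s.
With the tool pointing down it reaches from about 275 to 750 mm from the base axis. Payload 10.2 kg.
Tool frame: the origin (TCP) lies on the centre line of the jaws, within the pads' length; the fingertips stand 11 mm ahead of it and the grasp point (between the pads) lies 8 mm behind it; z points along the fingers, y is the direction in which the jaws open and shut (so a half turn about z gives the same grasp; the last joint's range is limited). The gripper opens to 85 mm and grips with 20 to 120 N. Pads are 22 mm wide; open, the fingers measure 114 mm over their backs; the gripper's body (76 mm by 85 mm) begins 54 mm behind the grasp point. The pads swing forward as they close: fully open they stand 13 mm farther back than shut.
Start: joints at [-1.346, 0.313, 1.498, -0, 1.331, -0.223], TCP at [227.305, -473.248, 242.294] pointing down, gripper open.
Joint ranges: [-2.94, 2.94], [-0.97, 2.17], [0.19, 2.56], [-1.23, 4.37], [0.02, 3.11], [-2.88, 2.88]. Speed limits (rad/s): [2.39, 2.39, 3.01, 3.14, 3.14, 3.14].

## Interface

Orientations are given as a rotation vector (axis times angle).
In Python, from cell import robot gives the robot as it stands. The module is installed in compiled form; this text tells all that it offers.
- The arm moves only by the tool arm_command, never from a script. Its argument "motion" is a list that holds one entry, the list of rows, each a list of 7 numbers: the shift along the tool's x, y, z in cm, then the turn, a rotation vector about the tool's x, y, z in rad, then the opening in per cent of the stroke, from 0 (shut) to 100 (fully open). A call has 1 to 10 rows; each row shifts and turns the commanded pose from where the row before left it, along the tool's axes as they then stand; what a row does not reach is not made up. A row lasts 1/10 s, in which the tool goes at most 50 mm and 8.59 degrees, less where a joint would pass 70% of its speed; a pose out of reach is approached as far as the arm can. A call is refused whole if a number of a shift passes 5 or a number of a turn 0.15, either way. A call with a gripper value outside its range is refused whole. The fingers move at their own pace and stop on an object; "force" is the grip in N (left out, the last holds). Time passes only in rows, so rows that do not move let the fingers close. It gives the time, the measured TCP pose, the force and the opening at its end, in the units of the state.
- robot.get_state(): the state, without advancing time (a new reading comes with each control period).
- robot.read_camera(name): name is "scene" or "top"; returns a dict with "frame" (480x640x3 uint8, red, green, blue), "fx", "fy", "cx", "cy" (pixels), "T" (4x4, takes a point from camera to world coordinates). Camera axes: x right, y up, looking along -z (the intrinsics and any distortion apply to the point x, -y, -z); pixel columns grow to the right and rows downward; lengths in mm; the calibration is good to about 2 mm. A picture is of the moment at which its call begins. There is no depth.
- robot.close_job(): hands the job in, once; it reports no verdict.
The state is a dict: "t": time; "joint_pos": joint angles; "joint_vel": joint speeds; "effort": joint torques, N m; "eef_pos": TCP position; "ee_rot": TCP orientation; "contact_force": force on the tool from outside, world axes, zero at the start; "moment": the same for the moment, N m; "opening": finger opening in mm.
Only numpy, scipy, OpenCV 4.12 (cv2) and the standard library are available. Lean on these libraries where they do the work, as an engineer would, in place of code of your own. Each camera call takes 0.05 s, during which the arm holds its last target. There are 200 camera calls.

## Working session

There is one attempt and no reset: what is moved stays moved. The work goes in short steps, Python scripts to look and compute and a tool call to move; the robot and the scene stay as the last step left them, time stands still between calls to the robot, and variables do not carry over. Pictures are saved under pics/ and viewed, about 8 in all and at most 12, crops included, and the job is handed in when it is done.

Besides the shell and the picture viewer there is one more tool, called after "Request:" by a JSON object that holds its "op" and its "data". arm_command: Moves the arm, as the interface text tells. Its arguments: {"type":"object","properties":{"motion":{"type":"array"},"force":{"type":"number"}},"required":["motion"]}

```bash
mkdir -p pics
cat > h.py <<'E'
import numpy as np,cv2
from cell import robot
from scipy.spatial.transform import Rotation as R
def cam(n):
    c=robot.read_camera(n); return c
def ray(c,u,v,z):
    d=np.array([(u-c['cx'])/c['fx'],-(v-c['cy'])/c['fy'],-1.0])
    T=np.array(c['T']); d=T[:3,:3]@d; o=T[:3,3]
    return o+d*(z-o[2])/d[2]
def proj(c,p):
    T=np.array(c['T']); q=T[:3,:3].T@(np.array(p,float)-T[:3,3])
    return c['cx']+c['fx']*q[0]/-q[2], c['cy']-c['fy']*q[1]/-q[2]
E
python3 - <<'E'
from h import *
for n in('top','scene'):
    c=cam(n); cv2.imwrite(f'pics/{n}0.png',c['frame'][:,:,::-1])
    print({k:c[k] for k in c if k!='frame'})
s=robot.get_state();print(s)
E
```

```text
{'fx': 619.2389080673735, 'fy': 619.2389080673735, 'cx': 321.0410099953284, 'cy': 257.446336466824, 'T': array([[ 2.05051331e-02,  9.76951378e-01, -2.12474811e-01,
         3.11707139e+02],
       [-9.99787757e-01,  2.04607734e-02, -2.40781579e-03,
        -3.13207927e+01],
       [ 1.99508001e-03,  2.12479087e-01,  9.77163577e-01,
         1.36025842e+03],
       [ 0.00000000e+00,  0.00000000e+00,  0.00000000e+00,
         1.00000000e+00]])}
{'fx': 601.4191827055757, 'fy': 601.4191827055757, 'cx': 313.7851096045257, 'cy': 259.1326940422247, 'T': array([[-6.25650971e-01,  5.13307769e-01, -5.87431695e-01,
        -1.22120419e+02],
       [-7.80054523e-01, -4.03248431e-01,  4.78440846e-01,
         5.45412429e+02],
       [ 8.70649404e-03,  7.57565731e-01,  6.52700820e-01,
         8.85388763e+02],
       [ 0.00000000e+00,  0.00000000e+00,  0.00000000e+00,
         1.00000000e+00]])}
{'t': 0.1, 'joint_pos': array([-1.34640354e+00,  3.13424377e-01,  1.49834105e+00,  1.49696263e-05,
        1.33099104e+00, -2.23395661e-01]), 'joint_vel': array([ 0.00100334,  0.00113981, -0.00230056,  0.00058051, -0.00050055,
       -0.00048359]), 'effort': array([ 2.85364949e-03, -4.12903547e+01, -2.60142571e+01, -9.21524497e-05,
        3.06717106e-03,  1.93028740e-05]), 'eef_pos': array([ 227.25826396, -473.0354773 ,  241.78432426]), 'ee_rot': array([-3.06204565e+00, -6.97258685e-01, -2.19185517e-05]), 'contact_force': array([ 0.24143573,  0.99346194, -0.58557546]), 'moment': array([-0.02528179,  0.02266742, -0.00631529]), 'opening': 85.28799230478921}
```

View pics/top0.png

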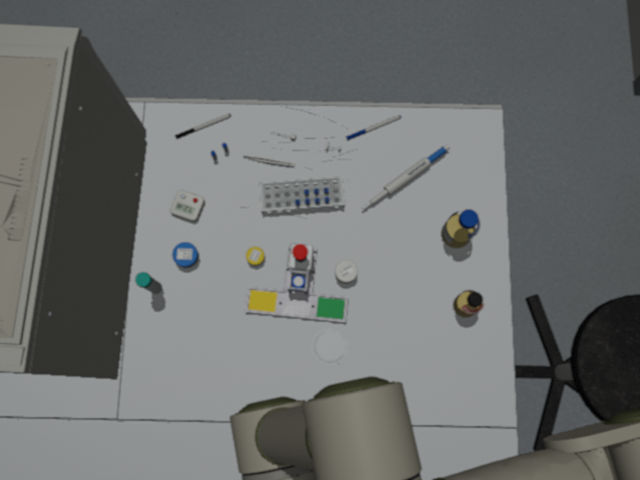

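View pics/scene0.png

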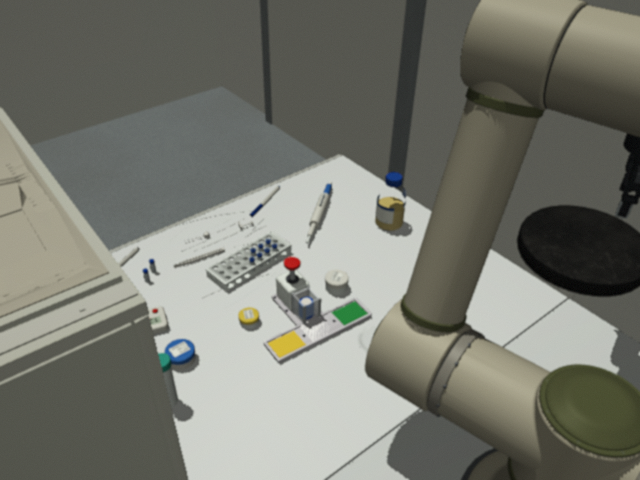

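The top view shows the red plunger at (300,253), the magazine at (298,281), the green pad at (331,308) and the yellow pad at (263,301). The off-white tin is at (346,271) and the yellow-lidded tin at (256,256). The scene view agrees.

```bash
cat >> h.py <<'E'
def blob(f,lo,hi,near,r=40):
    m=cv2.inRange(cv2.cvtColor(f,cv2.COLOR_RGB2HSV),lo,hi)
    n,l,s,ce=cv2.connectedComponentsWithStats(m)
    b=[(s[i,4],ce[i]) for i in range(1,n) if np.hypot(*(ce[i]-near))<r]
    return max(b,key=lambda t:t[0]) if b else (0,None)
E
python3 - <<'E'
from h import *
cs={n:cam(n) for n in('top','scene')}
near={'top':dict(g=(331,308),y=(263,301),r=(300,253)),'scene':dict(g=(350,314),y=(287,345),r=(292,264))}
col=dict(g=((45,80,50),(80,255,255),8),y=((18,120,100),(32,255,255),8),r=((0,150,60),(8,255,255),112))
P={}
for n,c in cs.items():
    for k,(lo,hi,z) in col.items():
        a,p=blob(c['frame'],lo,hi,near[n][k],20)
        P[n,k]=ray(c,*p,z); print(n,k,a,p.round(1),P[n,k].round(1))
g=(P['top','g']+P['scene','g'])/2;y=(P['top','y']+P['scene','y'])/2
d=g-y; print('dist',np.linalg.norm(d)); d/=np.linalg.norm(d)
ax=np.array([-d[1],d[0],0]); print('disp x axis',ax,'yaw',np.arctan2(ax[1],ax[0]))
out=(g+y)/2; org=out+46*ax; print('outlet',out,'origin',org,'plunger',org+51*ax)
s=robot.get_state(); print(R.from_rotvec(s['ee_rot']).as_matrix().round(3))
E
```

```text
top g 499 [330.1 307.6] [493.5 -50.2   8. ]
top y 486 [262.3 300.5] [506.1  99.4   8. ]
top r 164 [299.8 251.9] [594.  16. 112.]
scene g 433 [349.1 312.7] [493.6 -50.    8. ]
scene y 510 [286.1 343.7] [506.4  99.7   8. ]
scene r 150 [291.6 262.9] [591.9  19.6 112. ]
dist 150.23574468396276
disp x axis [ 0.99639615 -0.0848216   0.        ] yaw -0.08492364205592645
outlet [499.89071438  24.71160947   8.        ] origin [545.72493748  20.80981586   8.        ] plunger [596.54114134  16.48391424   8.        ]
[[ 0.901  0.433 -0.   ]
 [ 0.433 -0.901  0.001]
 [ 0.    -0.001 -1.   ]]
```

Request:
{"op": "arm_command", "data": {"motion": [[[0,0,0,0,0,0.133,0],[0,0,0,0,0,0.133,0],[0,0,0,0,0,0.133,0],[0,0,0,0,0,0.134,0],[2.5,-4,0,0,0,0,0],[2.5,-4,0,0,0,0,0],[2.5,-4,0,0,0,0,0],[2.5,-4,0,0,0,0,0],[2.5,-4,0,0,0,0,0],[2.5,-4,0,0,0,0,0]]]}}

```text
t: 1.2
eef_pos: [398.0, -245.1, 242.3]
ee_rot: [3.139, -0.134, 0.0]
contact_force: [0.9, 0.3, 0.9]
opening: -0.1
```

Request:
{"op": "arm_command", "data": {"motion": [[[2.5,-4,0,0,0,0,0],[2.5,-4,0,0,0,0,0],[2.5,-4,0,0,0,0,0],[2.5,-4,0,0,0,0,0],[2.5,-4,0,0,0,0,0],[2.5,-4,0,0,0,0,0],[2.5,-4,0,0,0,0,0],[0,0,0,0,0,0,0],[0,0,0,0,0,0,0]]]}}

```text
t: 2.1
eef_pos: [595.4, 17.8, 241.6]
ee_rot: [3.139, -0.131, -0.002]
contact_force: [-0.5, 0.1, -0.3]
opening: 0.0
```

```bash
cat >> h.py <<'E'
AX=np.array([.9964,-.0848,0]);OUT=np.array([499.9,24.7,8.]);ORG=OUT+46*AX
def go(t):
    s=robot.get_state(); M=R.from_rotvec(s['ee_rot']).as_matrix()
    print('t',s['t'],'pos',s['eef_pos'].round(1),'F',s['contact_force'].round(1),'open',round(s['opening'],1))
    Mt=np.array([AX,-np.array([.0848,.9964,0]),[0,0,-1]]).T
    print('shift cm',(M.T@(np.array(t)-s['eef_pos'])/10).round(2),'turn',R.from_matrix(M.T@Mt).as_rotvec().round(3))
E
python3 - <<'E'
from h import *
p=ORG+51*AX; p[2]=140; go(p)
E
```

```text
t 2.1 pos [595.4  17.8 241.6] F [-0.5  0.1 -0.3] open 0.0
shift cm [ 0.14  0.12 10.16] turn [0.    0.001 0.001]
```

Request:
{"op": "arm_command", "data": {"motion": [[[0.1,0.1,3,0,0,0,0],[0,0,3,0,0,0,0],[0,0,3,0,0,0,0],[0,0,2,0,0,0,0],[0,0,0,0,0,0,0],[0,0,0,0,0,0,0]]]}}

```text
t: 2.7
eef_pos: [596.3, 15.2, 133.3]
ee_rot: [3.138, -0.136, 0.001]
contact_force: [0.3, 0.4, 0.3]
opening: 0.2
```

Run:
```python
from h import *
p=ORG+51*AX; p[2]=123; go(p)
for n,(u,v) in dict(top=(300,265),scene=(295,290)).items():
    f=cam(n)['frame'][v-50:v+50,u-65:u+65,::-1]; cv2.imwrite(f'pics/a_{n}.png',cv2.resize(f,None,fx=3,fy=3,interpolation=2))
a=[cv2.imread(f'pics/a_{n}.png') for n in('top','scene')]; cv2.imwrite('pics/a.png',np.hstack(a))
```

```text
t 2.7 pos [596.3  15.2 133.3] F [0.3 0.4 0.3] open 0.2
shift cm [ 0.01 -0.13  1.03] turn [ 0.    -0.001 -0.001]
```

View pics/a.png

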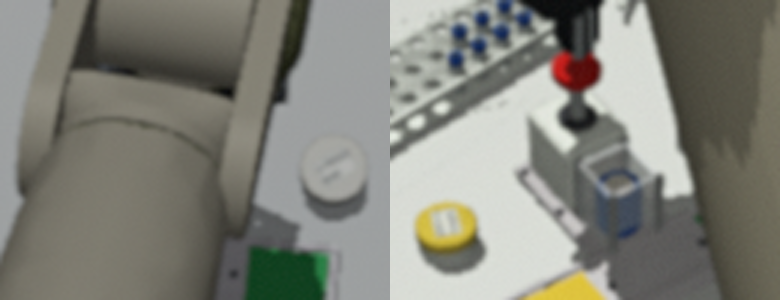

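The scene crop shows the closed fingertips centred just above the red head; the arm hides the dispenser from the top camera. Pressing slowly now.

Request:
{"op": "arm_command", "data": {"motion": [[[0,0,0.5,0,0,0,0],[0,0,0.5,0,0,0,0],[0,0,0.4,0,0,0,0],[0,0,0.4,0,0,0,0],[0,0,0.4,0,0,0,0],[0,0,0.4,0,0,0,0],[0,0,0.4,0,0,0,0],[0,0,0.3,0,0,0,0],[0,0,0,0,0,0,0],[0,0,0,0,0,0,0]]]}}

```text
t: 3.8
eef_pos: [596.6, 16.0, 99.6]
ee_rot: [3.139, -0.134, 0.001]
contact_force: [-0.8, -1.3, 6.3]
opening: 0.1
```

Request:
{"op": "arm_command", "data": {"motion": [[[0,0,0.3,0,0,0,0],[0,0,0.2,0,0,0,0],[0,0,0.2,0,0,0,0],[0,0,0.1,0,0,0,0],[0,0,0,0,0,0,0],[0,0,0,0,0,0,0]]]}}

```text
t: 4.4
eef_pos: [596.6, 16.1, 92.6]
ee_rot: [3.138, -0.134, 0.002]
contact_force: [-3.5, 0.4, 14.7]
opening: 0.1
```

Force jumped past the 8 N spring force: hard stop reached. Releasing.

Request:
{"op": "arm_command", "data": {"motion": [[[0,0,-0.5,0,0,0,0],[0,0,-0.5,0,0,0,0],[0,0,-1,0,0,0,0],[0,0,-1,0,0,0,0],[0,0,-2,0,0,0,0],[0,0,-3,0,0,0,0],[0,-4,-3,0,0,0,0],[0,-4.5,0,0,0,0,0],[0,-4.5,0,0,0,0,0],[0,-4.5,0,0,0,0,0]]]}}

```text
t: 5.4
eef_pos: [610.8, 192.2, 201.6]
ee_rot: [3.139, -0.134, -0.001]
contact_force: [0.2, -0.4, -0.4]
opening: 0.2
```

Run:
```python
from h import *
go(OUT)
a=[]
for n,(u,v) in dict(top=(300,280),scene=(305,305)).items():
    c=cam(n); print(n,'red',blob(c['frame'],(0,150,60),(8,255,255),(300,256),20))
    f=c['frame'][v-50:v+50,u-65:u+65,::-1]; a.append(cv2.resize(f,None,fx=3,fy=3,interpolation=2))
    for z in (20,):
        b,p=blob(c['frame'],(100,100,40),(125,255,255),proj(c,OUT+[0,0,12]),15)
        if p is not None: q=ray(c,*p,16 if n=='scene' else 18); print(n,b,p,q.round(1),'disp',(q-ORG)@AX,(q-ORG)@[.0848,.9964,0])
cv2.imwrite('pics/b.png',np.hstack(a))
```

```text
t 5.4 pos [610.8 192.2 201.6] F [ 0.2 -0.4 -0.4] open 0.2
shift cm [-9.6  17.64 19.37] turn [ 0.     0.001 -0.001]
top red (np.int32(163), array([299.78527607, 251.89570552]))
top 28 [296.82142857 308.32142857] [489.   22.4  18. ] disp -56.636228370728254 -3.186619075603542
scene red (0, None)
scene 9 [312.88888889 327.22222222] [502.1  37.3  16. ] disp -44.84991800908161 12.718838130302197
```

View pics/b.png

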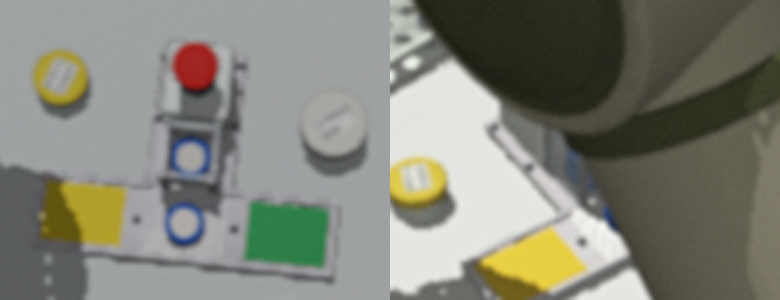

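The cap lies at about pixel (296,305), just in front of the slot. The plunger is back up, since its red blob is where it was at the start, and one cap with its white dot is still visible in the magazine. Next is the approach on the yellow side.

Run:
```python
from h import *
Y=np.array([.0848,.9964,0])
c=cam('top'); q=ray(c,296.4,304.9,20); print('cap disp',(q-ORG)@AX,(q-ORG)@Y)
p=OUT+52*Y; p[2]=25; go(p)
```

```text
cap disp -49.543906732218424 -1.5255713813081073
t 5.55 pos [610.5 192.9 200.9] F [ 0.4 -0.7 -0.3] open -0.0
shift cm [-9.61 12.46 17.61] turn [0.    0.001 0.003]
```

Request:
{"op": "arm_command", "data": {"motion": [[[-3,4,0,0,0,0,0],[-3,4,1,0,0,0,0],[-3,4,3,0,0,0,0],[-0.8,0.4,4,0,0,0,0],[0,0,4,0,0,0,0],[0,0,2,0,0,0,0],[0,0,1,0,0,0,0],[0,0,0,0,0,0,0],[0,0,0,0,0,0,0]]]}}

```text
t: 6.45
eef_pos: [509.0, 81.0, 56.8]
ee_rot: [3.139, -0.134, 0.002]
contact_force: [-0.4, 0.7, 0.6]
opening: 0.3
```

Run:
```python
from h import *
Y=np.array([.0848,.9964,0])
p=OUT+50*Y; p[2]=24; go(p)
a=[]
for n,(u,v) in dict(top=(300,280),scene=(305,305)).items():
    c=cam(n)
    f=c['frame'][v-50:v+50,u-65:u+65,::-1]; a.append(cv2.resize(f,None,fx=3,fy=3,interpolation=2))
cv2.imwrite('pics/c.png',np.hstack(a))
```

```text
t 6.45 pos [509.   81.   56.8] F [-0.4  0.7  0.6] open 0.3
shift cm [-0.43  0.69  3.28] turn [ 0.    -0.002 -0.001]
```

View pics/c.png

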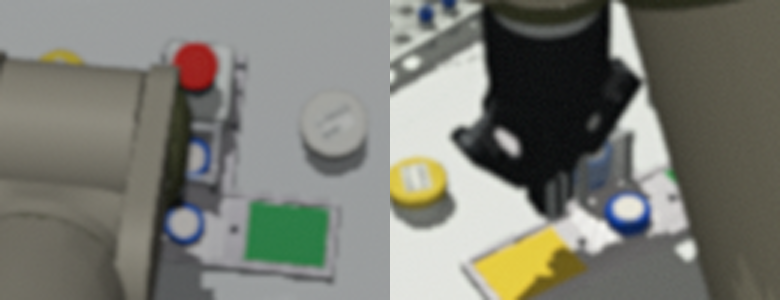

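The scene crop shows the fingertips over the tray at the edge of the yellow pad, with the cap at crop (628,212) to their right. They clear the magazine, so I lower them to tray level and push.

Request:
{"op": "arm_command", "data": {"motion": [[[-0.4,0,1,0,0,0,0],[0,0,1,0,0,0,0],[0,0,1,0,0,0,0],[0,0,0.2,0,0,0,0],[0,0,0,0,0,0,0],[0,0,0,0,0,0,0]]]}}

```text
t: 7.15
eef_pos: [504.6, 81.6, 23.9]
ee_rot: [-3.139, 0.134, -0.0]
contact_force: [-0.1, -0.4, 0.5]
opening: -0.1
```

Request:
{"op": "arm_command", "data": {"motion": [[[0,1,0,0,0,0,0],[0,1,0,0,0,0,0],[0,0.5,0,0,0,0,0],[0,0.5,0,0,0,0,0],[0,0.5,0,0,0,0,0],[0,0.5,0,0,0,0,0],[0,0.5,0,0,0,0,0],[0,0.5,0,0,0,0,0],[0,0,0,0,0,0,0]]]}}

```text
t: 8.05
eef_pos: [500.1, 31.3, 23.7]
ee_rot: [3.139, -0.135, -0.0]
contact_force: [0.4, -0.2, -0.7]
opening: -0.1
```

```bash
cat > look.py <<'E'
from h import *
import sys
Y=np.array([.0848,.9964,0])
s=robot.get_state()
p=OUT-45*Y; p[2]=25; go(p); d=s['eef_pos']-ORG; print('tcp disp',d@AX,d@Y)
a=[]
for n,(u,v) in dict(top=(310,285),scene=(320,305)).items():
    c=cam(n)
    f=c['frame'][v-50:v+50,u-65:u+65,::-1]; a.append(cv2.resize(f,None,fx=3,fy=3,interpolation=2))
cv2.imwrite(f'pics/{sys.argv[1]}.png',np.hstack(a))
E
python3 look.py d
```

```text
t 8.05 pos [500.1  31.3  23.7] F [ 0.4 -0.2 -0.7] open -0.1
shift cm [ 0.04  5.16 -0.13] turn [ 0.     0.    -0.001]
tcp disp -46.335962718449835 6.598690330937848
```

View pics/d.png

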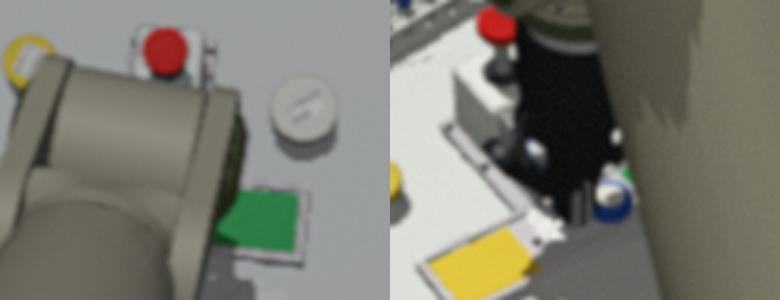

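The scene crop shows the cap at crop (610,200), pushed ahead of the upright fingers. I'll continue.

Request:
{"op": "arm_command", "data": {"motion": [[[0,0.5,0,0,0,0,0],[0,0.5,0,0,0,0,0],[0,0.5,0,0,0,0,0],[0,0.5,0,0,0,0,0],[0,0.5,0,0,0,0,0],[0,0.5,0,0,0,0,0],[0,0.5,0,0,0,0,0],[0,0.5,0,0,0,0,0],[0,0,0,0,0,0,0]]]}}

```text
t: 9.05
eef_pos: [496.7, -8.6, 23.8]
ee_rot: [3.139, -0.135, 0.0]
contact_force: [-0.1, 0.3, -0.5]
opening: 0.1
```

```bash
cat >> look.py <<'E'
for n in('top','scene'):
    c=cam(n)
    for y in (-46,-56,-66,-76):
        b,p=blob(c['frame'],(105,110,40),(125,255,255),np.array(proj(c,OUT+y*Y+[0,0,10])),9)
        if p is not None:
            q=ray(c,*p,14); print(n,y,b,p.round(1),'cap disp',((q-ORG)@AX).round(1),((q-ORG)@Y).round(1))
E
python3 look.py e
```

```text
t 9.05 pos [496.7  -8.6  23.8] F [-0.1  0.3 -0.5] open 0.1
shift cm [ 0.04  1.16 -0.12] turn [ 0.    -0.    -0.001]
tcp disp -46.34738943730643 -33.438813557753186
scene -46 2 [339.5 318. ] cap disp -51.8 -46.5
scene -56 2 [339.5 318. ] cap disp -51.8 -46.5
```

View pics/e.png

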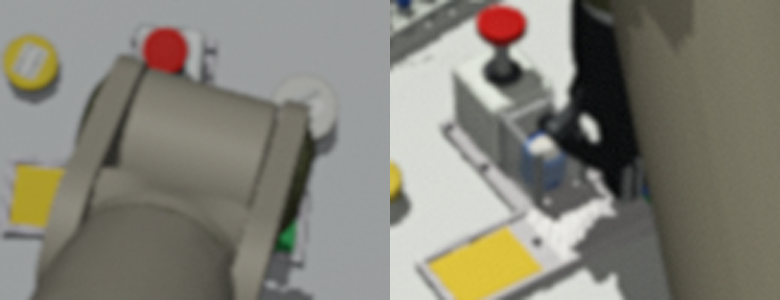

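The arm now hides the cap. From the finger geometry it should be at y about -56 to -63. I'll push 12 mm more, then back off and check.

Request:
{"op": "arm_command", "data": {"motion": [[[0,0.4,0,0,0,0,0],[0,0.4,0,0,0,0,0],[0,0.4,0,0,0,0,0],[0,0,0,0,0,0,0],[0,-1,0,0,0,0,0],[0,-4,0,0,0,0,0],[0,-5,0,0,0,0,0],[0,-4,0,0,0,0,0],[0,0,0,0,0,0,0]]]}}

```text
t: 10.15
eef_pos: [507.2, 124.1, 23.8]
ee_rot: [-3.138, 0.126, -0.0]
contact_force: [-0.1, -0.4, 0.1]
opening: 0.1
```

```bash
python3 look.py f
```

```text
t 10.15 pos [507.2 124.1  23.8] F [-0.1 -0.4  0.1] open 0.1
shift cm [ 0.05 14.47 -0.13] turn [-0.001 -0.     0.005]
tcp disp -47.19327136448448 99.69874110254887
top -56 8 [327.5 302.8] cap disp -36.8 -68.4
top -66 28 [330.  311.6] cap disp -55.6 -75.8
top -76 28 [330.  311.6] cap disp -55.6 -75.8
```

View pics/f.png

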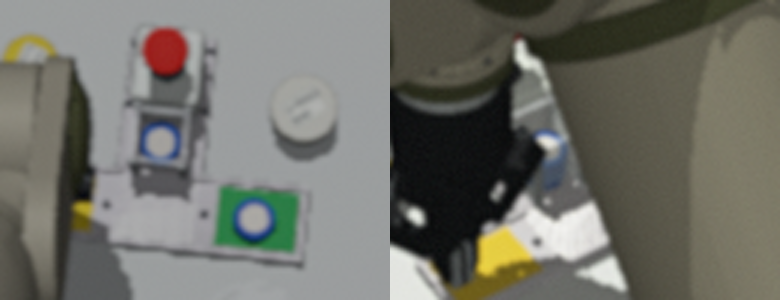

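The cap now lies flat inside the green pad: its dot is at crop (254,218), about pixel (330,308), and the pad centre is at (330,308). The plunger is up, the magazine stack is centred and the liners tin is in place. Lifting clear and handing in.

Request:
{"op": "arm_command", "data": {"motion": [[[0,0,-2,0,0,0,0],[0,0,-4,0,0,0,0],[0,0,-4,0,0,0,0],[0,0,-4,0,0,0,0],[0,0,0,0,0,0,0],[0,0,0,0,0,0,0],[0,0,0,0,0,0,0]]]}}

```text
t: 11.05
eef_pos: [507.0, 118.9, 162.4]
ee_rot: [3.139, -0.135, -0.004]
contact_force: [-0.2, -0.1, 0.3]
opening: -0.0
```

Run:
```python
from h import *
Y=np.array([.0848,.9964,0]); c=cam('top')
q=ray(c,329.7,307.7,20); print('cap in pad frame',(q-OUT)@AX,(q-OUT)@Y+75)
print('red',blob(c['frame'],(0,150,60),(8,255,255),(300,252),15)); go(OUT)
f=c['frame'].astype(int); m=((f.min(2)>120)).astype(np.uint8)[297:318,318:342]  # white dot inside pad
print('dot',np.argwhere(m).mean(0)[::-1]+[318,297],m.sum())
robot.close_job()
```

```text
cap in pad frame -1.9936080995750547 0.706550603749406
red (np.int32(163), array([299.78527607, 251.89570552]))
t 11.1 pos [507.  119.1 162.3] F [-0.2 -0.8 -0.1] open -0.0
shift cm [ 0.14  9.46 15.44] turn [ 0.     0.003 -0.001]
dot [329.47674419 306.15116279] 86
the job is handed in; nothing more can be done
```

I pressed the plunger once to its hard stop (14.7 N at the bottom, TCP z 92.6 mm) and let it come back up. One cap came out about 4 mm from the outlet point. I pushed it along the tray with closed fingertips onto the green pad, lifted the arm clear and handed the job in at about 11 s of the 42 s allowed. `close_job` reports no verdict.

- **Cap:** its white dot, located by eye in the last viewed picture, puts it about (-2, +1) mm from the pad centre. A second measure, by brightness, differed by about 1.5 px in image row (roughly 3 mm). Both are well inside the 14 and 18 mm limits.
- **Plunger:** its red blob in the top view is exactly where it was at the start, so it is up.
- **Other caps:** the stack looked centred in the magazine, with one cap top visible.
- **Bystanders:** the yellow-lidded tin and the off-white tin looked unmoved in the crops. The arm never came near the blue-lidded tin, the tube or the bottles at low height, and I did not re-measure those at the end.
- **Blind spot:** during the last part of the push the arm hid the cap from both cameras, so I checked it after backing off.

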